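# Fold down the front flap and hold the spring lock bar out at its mark

### The arm

A 6-joint arm with a two-finger parallel gripper is mounted at the origin on the work surface. World frame = base frame: x ahead of the robot, y to its left, z up, the work surface at z = 0. Lengths are in m, angles in rad, forces in N, time in s.
With the tool pointing down it reaches from about 0.225 to 0.875 m from the base axis. Payload 3.4 kg.
Tool frame: the origin (TCP) lies midway between the tips of the shut fingers; the grasp point (between the pads) lies 19 mm behind it (pinch_z is the distance from the TCP to the grasp point, in m); z points along the fingers, y is the line along which they close (so a half turn about z gives the same grasp; the last joint's range is limited). The gripper opens to 85 mm and grips with 20 to 120 N. Pads are 22 mm wide; open, the fingers measure 114 mm over their backs; the gripper's body (76 mm by 85 mm) begins 54 mm behind the grasp point. The pads swing forward as they close: fully open they stand 13 mm farther back than shut.
Start: joints at [1.109, 0.276, 1.505, -0, 1.361, -0.121], TCP at [0.192, 0.542, 0.231] pointing down, gripper open.
Joint ranges: [-2.89, 2.89], [-0.75, 2.08], [0.22, 2.7], [-1.18, 4.32], [0.11, 2.71], [-2.7, 2.7]. Speed limits (rad/s): [2.57, 2.57, 3.14, 3.14, 3.14, 3.14].

### API

Orientations are given as a unit quaternion [w, x, y, z].
In Python, from rig import get_state, get_image, sign_off, pinch_z gives the robot as it stands.
- The arm moves only by the tool send_rows, never from a script. Its argument "steps" is one flat list of numbers, 5 for each row, row after row: the gripper's target within -1 to 1 (fully open at 1, half-way at 0, shut at -1), then the shift along the tool's x, y, z in cm, then the turn about the tool's z in degrees. In form: [gripper, x, y, z, roll, gripper, x, y, z, roll, ...]. A call has 1 to 12 rows; each row shifts and turns the commanded pose from where the row before left it, along the tool's axes as they then stand; what a row does not reach is not made up. A row lasts 1/10 s, in which the tool goes at most 50 mm and 8.59 degrees, less where a joint would pass 70% of its speed; a pose out of reach is approached as far as the arm can. A call is refused whole if a number of a shift passes 5 or a number of a turn 8.59, either way. A call with a gripper value outside its range is refused whole. The fingers move at their own pace and stop on an object; "newtons" is the grip in N (left out, the last holds). Time passes only in rows, so rows that do not move let the fingers close. It gives the time, the measured TCP pose, the force, the opening and the grip force at its end, in the units of the state.
- get_state(): the state, without advancing time (a new reading comes with each control period).
- get_image(name): name is "scene" or "top"; returns a dict with "color" (384x512x3 uint8, red, green, blue), "mtx" (3x3 intrinsics, pixels), "k1" (the pictures are not rectified: a ray, as slopes to the right and down, at radius r is drawn at 1 + k1 r^2 times it, then the intrinsics apply), "T" (4x4, takes a point from camera to world coordinates). Camera axes: x right, y down, z forward; pixel columns grow to the right and rows downward; lengths in m; the calibration is good to about 2 mm. A picture is of the moment at which its call begins. There is no depth.
- sign_off(): hands the job in; it is judged then, once.
The state is a dict: "clock": time; "qpos": joint angles; "qd": joint speeds; "effort": joint torques, N m; "position": TCP position; "ee_rot": TCP orientation; "contact_force": force on the tool from outside, world axes, zero at the start; "moment": the same for the moment, N m; "width": finger opening in m; "gripper_force": force on a finger pad.
Only numpy, scipy, OpenCV 4.12 (cv2) and the standard library are available. Lean on these libraries where they do the work, as an engineer would, in place of code of your own. Each camera call takes 0.05 s, during which the arm holds its last target. There are 200 camera calls.

### The job

Fold the front flap of the open chassis fully down, then pull the spring-loaded lock bar in the bay behind it out towards you until it is in line with the two marking pins on the side rims. The bar springs back if released, so finish while still holding it steady at the pins with the gripper (do not let go), so that a colleague can lift a board out; leave the flap down and the things lying round the chassis where they are.

Things in the scene. Friction and masses are not known exactly. Their poses are not given: they have to be found in the camera images.
- chassis: fixed open-topped aluminium chassis, 230 mm wide (its y), 330 deep (its x), side rims 108 above the bench (20 foam pad included). Origin: on the bench under the middle of its front edge; x points from front to back (away from the robot), y left, z up. Behind the front flap is an open-topped bay 202 wide, ending at a bulkhead at chassis x = 115 that is 90 high above the bench.
- flap (a joint): angle of the grey perforated front flap about its bottom hinge (rad): 0 = upright, shut; grows as it folds down and forward towards the robot; 1.5 = fully down, a little above level. It begins between 0 and 0.25. A stiff hinge keeps it where it is left (80 N mm, so 1 to 2 N at the edge); it does not spring back.
- flap_hinge (a point): middle of the flap's hinge line, at the chassis front (chassis x = 0), 28 mm above the bench; the line runs along chassis y.
- flap_edge (a point): middle of the flap's free edge, 64 mm from the hinge line: centre of a round lip 10 thick, 190 long. The flap is 5 thick, 200 wide. With the flap shut the lip's top is 97 above the bench, and 51 of free space lie between the lip and the lock bar.
- lock_bar: aluminium lock bar in the bay: upright plate 12 mm thick (chassis x), 150 wide (y), 50 high. Origin at its centre, 67 above the bench; axes as the chassis. At rest at chassis x = 62, with 47 free behind it. Slides only along chassis -x, by up to 58. Springs pull it back: 4.5 N at rest, 1.5 N more per 10 mm. Two 8 mm guide rods run back from it at y = +45 and -45, 50 above the bench.
- mark: the mark: two steel pins, 8 mm thick and 14 high, one on each side rim (chassis y = +107 and -107). Origin midway between them at rim height (108 above the bench); axes as the chassis. The bar is at the mark when its centre has the same chassis x as the pins: 22 to 48 forward of its rest, differing from run to run. There is no stop there.
- driver: screwdriver about 200 mm long lying to the left of the chassis; leave it.
- heatsink: loose finned aluminium heat sink, 60 x 60 x 30 mm, to the right of the chassis; leave it.
- pencup: cup, 72 mm across and 95 high, to the right of the chassis; leave it.

How it is judged:
By the outcome, as a careful person would: the job done as asked, in the order asked, and still so for the second after the job is handed in, while the arm keeps its last pose, push and grip.
It also fails if it takes over 50 s, if anything falls off the work surface, if the arm or the gripper's body presses on something with over 40 N, if the wrist force passes 120 N, or if a joint passes its speed limit or range.

## Working session

There is one attempt and no reset: what is moved stays moved. The work goes in short steps, Python scripts to look and compute and a tool call to move; the robot and the scene stay as the last step left them, time stands still between calls to the robot, and variables do not carry over. Pictures are saved under pics/ and viewed, at most 10 in all, crops included, and the job is handed in when it is done.

Besides the shell and the picture viewer there is one more tool, called after ">>>" in YAML: its name, and indented under it one key for each argument. send_rows: Moves the arm, as the interface text tells. Its arguments: {"type":"object","properties":{"steps":{"type":"array"},"newtons":{"type":"number"}},"required":["steps"]}

```bash
mkdir -p pics; cat > h.py <<'E'
import numpy as np, cv2
from rig import *
def save(n,f):
    d=get_image(n); cv2.imwrite('pics/'+f+'.png',cv2.cvtColor(d['color'],cv2.COLOR_RGB2BGR))
    np.savez('pics/'+f+'.npz',**d); return d
def ray(d,u,v):
    k=np.array([float(d['k1']),0,0,0,0])
    p=cv2.undistortPoints(np.array([[[u,v]]],float),np.array(d['mtx']),k)[0,0]
    T=np.array(d['T']); return T[:3,3],T[:3,:3]@np.array([*p,1])
def atz(d,u,v,z):
    o,r=ray(d,u,v); return o+r*(z-o[2])/r[2]
def proj(d,P):
    T=np.linalg.inv(np.array(d['T'])); P=np.atleast_2d(P)
    k=np.array([float(d['k1']),0,0,0,0])
    return cv2.projectPoints(P@T[:3,:3].T+T[:3,3],np.zeros(3),np.zeros(3),np.array(d['mtx']),k)[0][:,0]
E
python3 - <<'E'
from h import *
for n in('scene','top'):
    d=save(n,n+'0'); print(n,np.round(d['T'],3).tolist(),d['k1'],np.round(d['mtx'],1).tolist())
s=get_state();print(s['clock'],s['ee_rot'],s['width'],s['contact_force'],pinch_z)
E
```

```text
scene [[-0.768, 0.413, -0.489, 1.12], [0.64, 0.488, -0.593, 0.609], [-0.007, -0.769, -0.64, 0.733], [0.0, 0.0, 0.0, 1.0]] -0.1352198748342933 [[400.3, 0.0, 255.3], [0.0, 400.3, 192.9], [0.0, 0.0, 1.0]]
top [[-0.027, -0.984, 0.176, 0.466], [-1.0, 0.03, 0.011, 0.028], [-0.016, -0.176, -0.984, 1.003], [0.0, 0.0, 0.0, 1.0]] 0.04600998597538336 [[389.0, 0.0, 258.4], [0.0, 389.0, 192.4], [0.0, 0.0, 1.0]]
0.1 [-2.37116338e-04  1.69587124e-01  9.85514840e-01 -8.07291197e-04] 0.08524416119912756 [ 0.16754946  0.21687844 -1.26727031] 0.0187
```

View pics/scene0.png

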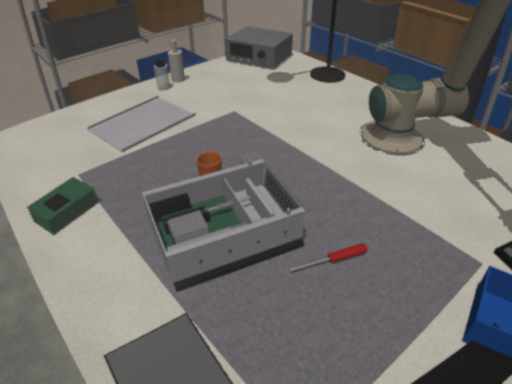

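View pics/top0.png

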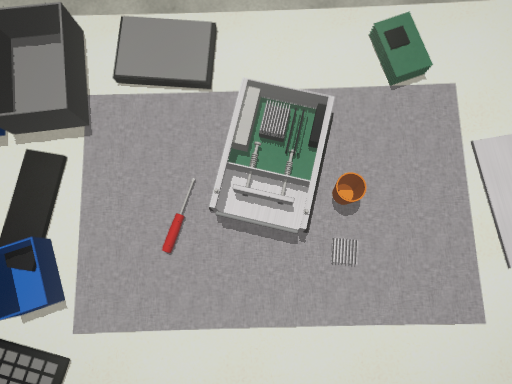

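The scene view shows the chassis from behind its left side. In the top view the chassis corners are near (212,208), (309,228), (333,93) and (245,80), and the lock bar runs from about (233,188) to (294,200). I'll enlarge the top view.

```bash
python3 - <<'E'
import cv2
a=cv2.imread('pics/top0.png')[150:240,200:320]
cv2.imwrite('pics/c1.png',cv2.resize(a,None,fx=6.5,fy=6.5,interpolation=cv2.INTER_CUBIC))
E
```

```text
(no output)
```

View pics/c1.png

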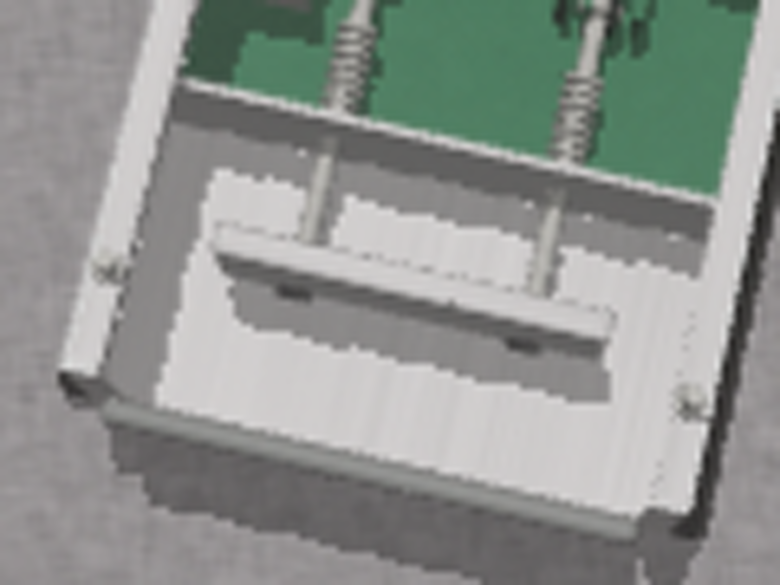

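The crop shows the pins at crop (108,268) and (690,405), the bar's top face from (215,240) to (612,325), and the lip from (105,408) to (638,525). The bulkhead top runs from (185,85) to (715,203).

```bash
cat >> h.py <<'E'
def full(x,y): return 200+(x+.5)/6.5-.5,150+(y+.5)/6.5-.5
E
python3 - <<'E'
from h import *
from scipy.optimize import least_squares
d=dict(np.load('pics/top0.npz'))
g=lambda x,y,z:atz(d,*full(x,y),z)
pts={'pinL':(108,268,.115),'pinR':(690,405,.115),'barL':(215,240,.092),'barR':(612,325,.092),'lipL':(105,408,.095),'lipR':(638,525,.095),'bkL':(185,85,.09),'bkR':(715,203,.09),'cL':(62,372,.108),'cR':(700,515,.108)}
P={k:g(*v) for k,v in pts.items()}
for k,v in P.items(): print(k,np.round(v,4))
for a in('pin','bar','lip','bk','c'):
    e=P[a+'L']-P[a+'R']; print(a,np.linalg.norm(e[:2]),np.arctan2(-e[0],e[1]))
# fit pose: x,y,yaw, pin x, using image residual
M={'pinL':lambda p:(p[3],.107,.115),'pinR':lambda p:(p[3],-.107,.115),'barL':lambda p:(.062,.075,.092),'barR':lambda p:(.062,-.075,.092),'bkL':lambda p:(.115,.101,.09),'bkR':lambda p:(.115,-.101,.09),'lipL':lambda p:(-.064*np.sin(p[4]),.095,.028+.064*np.cos(p[4])+.004),'lipR':lambda p:(-.064*np.sin(p[4]),-.095,.028+.064*np.cos(p[4])+.004),'cL':lambda p:(0,.115,.108),'cR':lambda p:(0,-.115,.108)}
def f(p):
    c,s=np.cos(p[2]),np.sin(p[2]);R=np.array([[c,-s,0],[s,c,0],[0,0,1]])
    Q=np.array([R@np.array(M[k](p))+[p[0],p[1],0] for k in M])
    return (proj(d,Q)-np.array([full(*pts[k][:2]) for k in M])).ravel()
r=least_squares(f,[.4,0,-.2,.03,.1],loss='soft_l1')
print(np.round(r.x,4)); print(dict(zip(M,np.round(f(r.x).reshape(-1,2),1).tolist())))
p=r.x;c,s=np.cos(p[2]),np.sin(p[2]);print('bar',p[0]+c*.062,p[1]+s*.062,'lip',p[0],p[1])
E
```

```text
pinL [0.6314 0.1357 0.115 ]
pinR [ 0.5761 -0.0695  0.115 ]
barL [0.645  0.0991 0.092 ]
barR [ 0.609  -0.0452  0.092 ]
lipL [0.5836 0.1397 0.095 ]
lipR [ 0.5359 -0.051   0.095 ]
bkL [0.7045 0.1095 0.09  ]
bkR [ 0.6536 -0.0851  0.09  ]
cL [0.5954 0.1534 0.108 ]
cR [ 0.5378 -0.0719  0.108 ]
pin 0.21259430737159288 -0.2634248107096458
bar 0.14866928393288942 -0.2441618189398846
lip 0.19658524586782555 -0.2452995516329061
bk 0.20109909343948126 -0.25564424314106204
c 0.23247507105997584 -0.2502359047731045
[ 0.5672  0.0418 -0.2533  0.0376  0.1212]
{'pinL': [-0.1, 0.5], 'pinR': [0.7, -0.3], 'barL': [0.1, -0.4], 'barR': [0.5, 0.3], 'bkL': [-0.5, 0.3], 'bkR': [-0.1, 0.2], 'lipL': [1.7, -0.0], 'lipR': [-1.2, 0.0], 'cL': [0.1, -0.3], 'cR': [-1.0, -0.2]}
bar 0.6271745408939033 0.026244899077173492 lip 0.5671528515261475 0.041781848759805014
```

Pose fit: chassis origin (0.567, 0.042), yaw −0.253, pins at chassis x ≈ 38 mm and flap ≈ 0.12 rad, with residuals under 2 px. First I turn the tool into the chassis axes and shut the fingers.

>>> send_rows:
  steps: [-1,0,0,0,8.5,-1,0,0,0,8.5,-1,0,0,0,8.5,-1,0,0,0,8.5,-1,0,0,0,8.5,-1,0,0,0,8.5,-1,0,0,0,8.5,-1,0,0,0,8.5,-1,0,0,0,8.5,-1,0,0,0,8.5,-1,0,0,0,0]
  newtons: 60

```text
clock: 1.2
position: [0.1921, 0.5417, 0.2308]
ee_rot: [0.0, 0.791, 0.612, -0.0]
contact_force: [-0.3, -0.7, -0.9]
width: 0.0
gripper_force: 0.0
```

```bash
cat >> h.py <<'E'
from scipy.spatial.transform import Rotation as Ro
O=np.array([.5672,.0418,0]);YAW=-.2533
def st():
    s=get_state();q=np.array(s['ee_rot']);R=Ro.from_quat(q[[1,2,3,0]]).as_matrix()
    C=Ro.from_euler('z',YAW).as_matrix(); F=C.T@s['contact_force']
    print('t',s['clock'],'chassis mm',np.round(C.T@(s['position']-O)*1e3,1),'yaw err deg',np.round(np.degrees(np.arctan2(*(C.T@R[:,1])[[1,0]])),2),'F',np.round(F,1),'w',round(s['width'],4),'gf',s['gripper_force'],'q',np.round(s['qpos'],2))
    return s,R,C
def to(p):
    s,R,C=st(); print('tool cm',np.round(R.T@(C@np.array(p)/1e3+O-s['position'])*100,2))
E
python3 -c "
from h import *
to([27,0,160])"
```

```text
t 1.2 chassis mm [-488.4  389.9  230.8] yaw err deg 0.01 F [-0.1 -0.7 -0.9] w 0.0 gf 0.0 q [ 1.11  0.28  1.51 -0.    1.36  1.36]
tool cm [-38.99  51.54   7.11]
```

>>> send_rows:
  steps: [-1,-2.4,3.2,0,0,-1,-2.4,3.2,0,0,-1,-2.4,3.2,0,0,-1,-2.4,3.2,0,0,-1,-2.4,3.2,0,0,-1,-2.4,3.2,0,0,-1,-2.4,3.2,0,0,-1,-2.4,3.2,0,0,-1,-2.4,3.2,0,0,-1,-2.4,3.2,0,0,-1,-2.4,3.2,0,0,-1,-2.4,3.2,0,0]

```text
clock: 2.4
position: [0.4924, 0.1654, 0.2312]
ee_rot: [-0.0, 0.79, 0.613, 0.0]
contact_force: [0.1, 0.8, -1.0]
width: 0.0001
gripper_force: 0.0
```

```bash
python3 -c "
from h import *
to([27,0,160])"
```

```text
t 2.4 chassis mm [-103.4  100.9  231.2] yaw err deg 0.19 F [-0.1  0.8 -1. ] w 0.0001 gf 0.0 q [0.19 0.19 1.62 0.   1.33 0.44]
tool cm [-10.13  13.01   7.12]
```

>>> send_rows:
  steps: [-1,-2.5,3.2,0,0,-1,-2.5,3.2,0,0,-1,-2.5,3.2,0,0,-1,-2.5,3.2,0,0,-1,0,0.2,2.4,0,-1,0,0,2.4,0,-1,0,0,2.3,0,-1,0,0,0,0,-1,0,0,0,0]

```text
clock: 3.3
position: [0.5924, 0.0375, 0.1602]
ee_rot: [-0.0, 0.79, 0.613, -0.0]
contact_force: [0.5, -0.1, -0.7]
width: -0.0003
gripper_force: 0.0
```

```bash
python3 - <<'E'
from h import *
to([27,0,75])
d=save('top','top1');save('scene','scene1')
a=cv2.imread('pics/top1.png')[110:250,180:340];b=cv2.imread('pics/scene1.png')[130:290,120:340]
cv2.imwrite('pics/c2.png',np.vstack([cv2.resize(a,(400,350),interpolation=2),cv2.resize(b,(400,291))][:2])[:600])
E
```

```text
t 3.3 chassis mm [ 25.5   2.1 160.2] yaw err deg 0.09 F [ 0.5  0.  -0.7] w -0.0003 gf 0.0 q [-0.05  0.35  1.58  0.    1.22  0.2 ]
tool cm [-0.21  0.16  8.52]
```

View pics/c2.png

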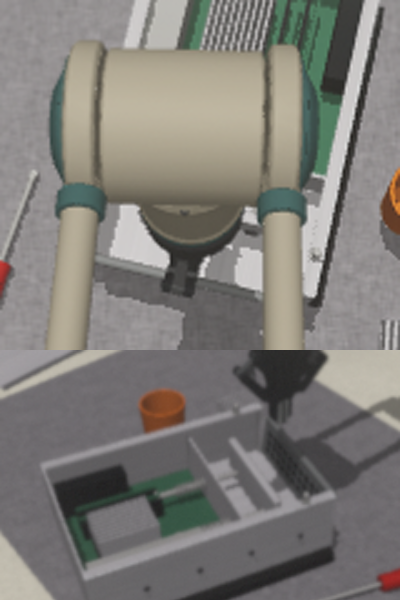

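The view from above is blocked by the wrist. The lower view shows the fingertips standing above the gap between flap and bar, as computed. I descend into the gap.

>>> send_rows:
  steps: [-1,0,0,2,0,-1,0,0,2,0,-1,0,0,1.5,0,-1,0,0,1.5,0,-1,0,0,1.5,0,-1,0,0,0,0]

```text
clock: 4.0
position: [0.5919, 0.0376, 0.0749]
ee_rot: [-0.001, 0.791, 0.612, -0.001]
contact_force: [-0.6, -0.4, 0.7]
width: 0.0001
gripper_force: 0.0
```

```bash
python3 - <<'E'
from h import *
to([-46,0,75])
E
```

```text
t 4.0 chassis mm [25.   2.2 74.9] yaw err deg 0.04 F [-0.5 -0.5  0.7] w 0.0001 gf 0.0 q [-0.05  0.43  1.69  0.    1.03  0.2 ]
tool cm [-0.21 -7.1  -0.  ]
```

>>> send_rows:
  steps: [-1,0,-1,0,0,-1,0,-1,0,0,-1,0,-1,0,0,-1,0,-1,0,0,-1,0,-1,0,0,-1,0,-1,0,0,-1,0,0,0,0]

```text
clock: 4.7
position: [0.5319, 0.053, 0.0753]
ee_rot: [-0.001, 0.791, 0.612, -0.001]
contact_force: [0.5, -0.1, 0.6]
width: 0.0001
gripper_force: 0.0
```

```bash
python3 - <<'E'
from h import *
to([-46,0,75])
E
```

```text
t 4.7 chassis mm [-37.    2.   75.3] yaw err deg 0.01 F [0.5 0.  0.6] w 0.0001 gf 0.0 q [-0.03  0.35  1.82  0.    0.97  0.22]
tool cm [-0.2  -0.9   0.03]
```

>>> send_rows:
  steps: [-1,0,-1,0,0,-1,0,-1,0,0,-1,0,0,1,0,-1,0,0,1,0,-1,0,0,1,0,-1,0,0,0,0]

```text
clock: 5.3
position: [0.4979, 0.0617, 0.0407]
ee_rot: [-0.013, 0.791, 0.611, -0.011]
contact_force: [-19.2, 11.2, 2.5]
width: -0.0001
gripper_force: 10.3
```

```bash
python3 - <<'E'
from h import *
to([-55,0,36])
d=save('scene','scene2')
b=cv2.imread('pics/scene2.png')[110:280,130:350]
cv2.imwrite('pics/c3.png',cv2.resize(b,None,fx=3.4,fy=3.4,interpolation=2))
E
```

```text
t 5.3 chassis mm [-72.1   1.9  40.7] yaw err deg -0.16 F [-21.4   6.    2.5] w -0.0001 gf 10.279264748096466 q [-0.02  0.37  1.91  0.01  0.9   0.23]
tool cm [-0.18  1.72  0.41]
```

View pics/c3.png

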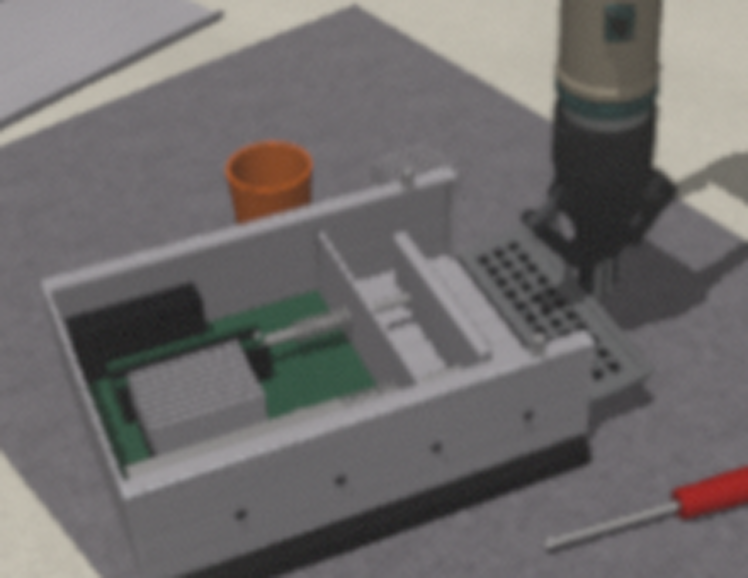

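The flap is nearly down, and the tips are being pushed off its lip (21 N forward). I lift clear, then press again further in.

>>> send_rows:
  steps: [-1,0,0,-1,0,-1,0,0,-1.5,0,-1,0,0,-1.5,0,-1,0,0,0,0]

```text
clock: 5.75
position: [0.5158, 0.0577, 0.0865]
ee_rot: [0.001, 0.791, 0.612, 0.001]
contact_force: [0.5, -0.2, -0.8]
width: 0.0
gripper_force: 0.0
```

```bash
python3 - <<'E'
from h import *
to([-48,0,50])
d=save('scene','scene3')
b=cv2.imread('pics/scene3.png')[160:280,230:350]
cv2.imwrite('pics/c4.png',cv2.resize(b,None,fx=4.8,fy=4.8,interpolation=2))
E
```

```text
t 5.75 chassis mm [-53.7   2.5  86.5] yaw err deg 0.0 F [ 0.6 -0.1 -0.8] w 0.0 gf 0.0 q [-0.02  0.32  1.84  0.    0.98  0.23]
tool cm [-0.26  0.56  3.65]
```

View pics/c4.png

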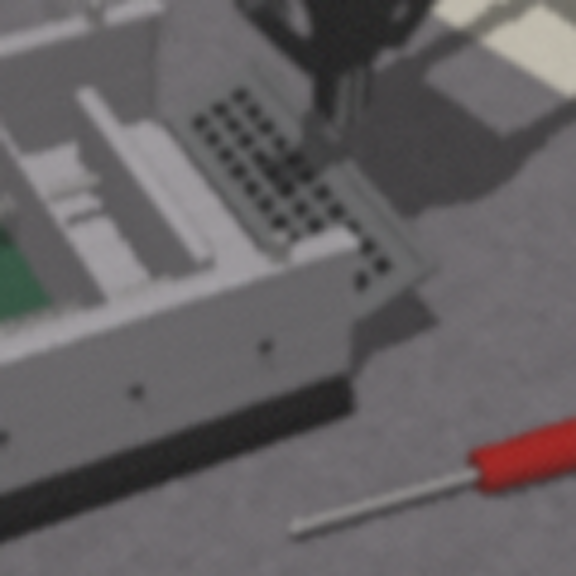

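The flap lies at roughly 60–75° with its lip's left end near full-image (319,217). I press down on the panel inside the lip.

>>> send_rows:
  steps: [-1,-0.2,1,1,0,-1,0,0,1,0,-1,0,0,1,0,-1,0,0,0.7,0,-1,0,0,0.4,0,-1,0,0,0.4,0,-1,0,0,0,0]

```text
clock: 6.5
position: [0.5239, 0.0531, 0.0398]
ee_rot: [-0.0, 0.791, 0.612, -0.0]
contact_force: [0.4, 0.1, -0.2]
width: 0.0
gripper_force: 0.0
```

```bash
cat >> h.py <<'E'
def flapang(f,u,v):
    d=dict(np.load('pics/'+f+'.npz'));C=Ro.from_euler('z',YAW).as_matrix()
    for t in np.arange(.7,1.61,.1): print(round(t,1),proj(d,O+C@np.array([-.064*np.sin(t)-.005,.095,.028+.064*np.cos(t)]))[0].round(1))
E
python3 - <<'E'
from h import *
to([-48,0,34])
flapang('scene3',0,0)
E
```

```text
t 6.5 chassis mm [-44.7   0.1  39.8] yaw err deg -0.01 F [ 0.3  0.2 -0.2] w 0.0 gf 0.0 q [-0.03  0.39  1.88  0.    0.88  0.22]
tool cm [-0.01 -0.33  0.58]
0.7 [316.2 209.6]
0.8 [317.6 210.3]
0.9 [318.9 211.3]
1.0 [320.  212.4]
1.1 [320.8 213.6]
1.2 [321.5 215. ]
1.3 [321.9 216.6]
1.4 [322.1 218.2]
1.5 [322.1 219.9]
1.6 [321.9 221.8]
```

>>> send_rows:
  steps: [-1,0,-0.3,0.2,0,-1,0,0,0.3,0,-1,0,0,0.2,0,-1,0,0,0,0]

```text
clock: 6.9
position: [0.5212, 0.054, 0.0342]
ee_rot: [-0.0, 0.791, 0.612, 0.0]
contact_force: [-1.6, 0.2, 7.0]
width: -0.0002
gripper_force: 3.5
```

```bash
python3 - <<'E'
from h import *
to([-48,0,34])
E
```

```text
t 6.9 chassis mm [-47.6   0.3  34.2] yaw err deg -0.01 F [-1.6 -0.3  7. ] w -0.0002 gf 3.4599826927296817 q [-0.03  0.39  1.89  0.    0.86  0.22]
tool cm [-0.03 -0.04  0.02]
```

>>> send_rows:
  steps: [-1,0,0,0.2,0,-1,0,0,0,0,-1,0,0,-1,0,-1,0,0,-3,0,-1,0,0,-4,0,-1,0,2,-4,0,0,0,3.8,0,0,0,0,3.8,0,0,0,0,0,0,0]

```text
clock: 7.8
position: [0.6194, 0.0282, 0.1516]
ee_rot: [0.002, 0.791, 0.612, 0.002]
contact_force: [-1.0, -0.6, -0.9]
width: 0.0422
gripper_force: 0.0
```

```bash
python3 - <<'E'
from h import *
to([62,0,150])
d=save('scene','scene4')
b=cv2.imread('pics/scene4.png')[140:260,200:340]
cv2.imwrite('pics/c5.png',cv2.resize(b,None,fx=5,fy=5,interpolation=2))
E
```

```text
t 7.8 chassis mm [ 5.400e+01 -1.000e-01  1.516e+02] yaw err deg -0.08 F [-0.8 -0.9 -0.9] w 0.0422 gf 0.0 q [-0.07  0.39  1.53 -0.    1.21  0.19]
tool cm [0.01 0.8  0.17]
```

View pics/c5.png

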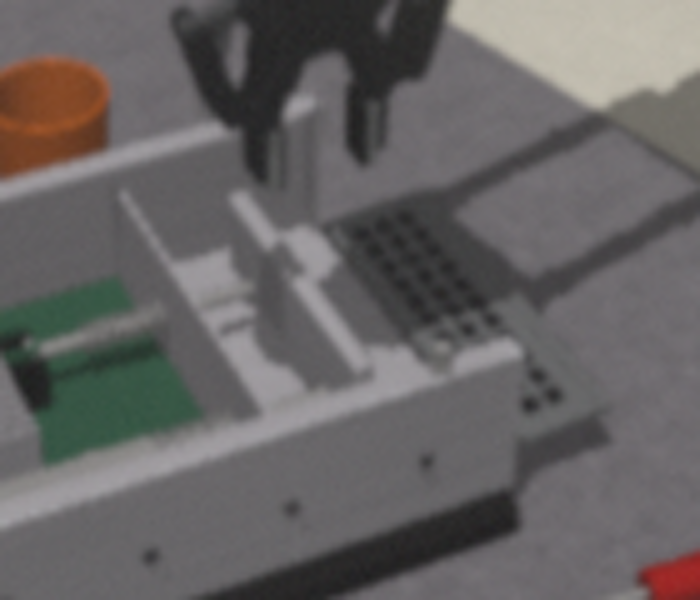

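The lip's corner is at about full-image (321.5,221), which matches 1.5 rad, so the flap is fully down. The bar is now free in front, and I descend onto it with the gripper half open.

>>> send_rows:
  steps: [0,0,0.8,1.5,0,0,0,0,2,0,0,0,0,2,0,0,0,0,2,0,0,0,0,1.7,0,0,0,0,0,0]

```text
clock: 8.45
position: [0.6183, 0.0282, 0.0557]
ee_rot: [-0.003, 0.791, 0.612, -0.003]
contact_force: [-0.2, -0.3, 0.7]
width: 0.0423
gripper_force: 0.0
```

```bash
python3 -c "
from h import *
to([62,0,58])"
```

```text
t 8.45 chassis mm [52.9 -0.4 55.7] yaw err deg 0.0 F [-0.2 -0.3  0.7] w 0.0423 gf 0.0 q [-0.07  0.48  1.65  0.    1.02  0.19]
tool cm [ 0.04  0.91 -0.24]
```

>>> send_rows:
  steps: [0,0,0.8,0,0,0,0,0,0,0]

```text
clock: 8.65
position: [0.6317, 0.0255, 0.0602]
ee_rot: [0.001, 0.791, 0.612, 0.001]
contact_force: [-0.8, 0.6, 0.0]
width: 0.0425
gripper_force: 0.0
```

```bash
python3 -c "
from h import *
to([62,0,58])"
```

```text
t 8.65 chassis mm [66.5  0.3 60.2] yaw err deg -0.01 F [-0.9  0.4  0. ] w 0.0425 gf 0.0 q [-0.07  0.49  1.62 -0.    1.03  0.18]
tool cm [-0.03 -0.45  0.22]
```

>>> send_rows:
  steps: [0,0,-0.2,0,0,0,0,0,0,0,0,0,0,0,0,0,0,0,0,0]

```text
clock: 9.05
position: [0.6278, 0.0263, 0.0596]
ee_rot: [0.0, 0.791, 0.612, 0.0]
contact_force: [0.2, 0.5, -0.2]
width: 0.0426
gripper_force: 0.0
```

```bash
python3 -c "
from h import *
to([62,0,58])"
```

```text
t 9.05 chassis mm [62.5  0.1 59.6] yaw err deg -0.01 F [ 0.1  0.5 -0.2] w 0.0426 gf 0.0 q [-0.07  0.49  1.63  0.    1.03  0.18]
tool cm [-0.01 -0.05  0.16]
```

>>> send_rows:
  steps: [-1,0,0,0.1,0,-1,0,0,0,0,-1,0,0,0,0,-1,0,0,0,0,-1,0,0,0,0,-1,0,0,0,0]
  newtons: 60

```text
clock: 9.65
position: [0.6282, 0.0261, 0.0583]
ee_rot: [0.0, 0.791, 0.612, 0.0]
contact_force: [1.9, -0.4, -1.0]
width: 0.011
gripper_force: 59.9
```

```bash
python3 -c "
from h import *
st()"
```

```text
t 9.65 chassis mm [63.   0.1 58.3] yaw err deg -0.03 F [ 1.9  0.1 -1. ] w 0.011 gf 59.87219452857971 q [-0.07  0.49  1.63  0.    1.03  0.18]
```

The bar is gripped (width 11 mm, 60 N). I pull 24 mm slowly.

>>> send_rows:
  steps: [-1,0,-0.4,0,0,-1,0,-0.4,0,0,-1,0,-0.4,0,0,-1,0,-0.4,0,0,-1,0,-0.4,0,0,-1,0,-0.4,0,0,-1,0,0,0,0,-1,0,0,0,0,-1,0,0,0,0]

```text
clock: 10.55
position: [0.6071, 0.0317, 0.0584]
ee_rot: [0.002, 0.791, 0.612, 0.002]
contact_force: [7.4, -1.3, -5.2]
width: 0.0113
gripper_force: 59.3
```

```bash
python3 - <<'E'
from h import *
st()
d=save('scene','scene5');save('top','top5')
b=cv2.imread('pics/scene5.png')[150:230,215:315]
a=cv2.imread('pics/top5.png')[160:235,205:315]
cv2.imwrite('pics/c6.png',cv2.resize(b,None,fx=7,fy=7,interpolation=2))
cv2.imwrite('pics/c7.png',cv2.resize(a,None,fx=7,fy=7,interpolation=2))
E
```

```text
t 10.55 chassis mm [41.1  0.2 58.4] yaw err deg -0.02 F [ 7.5  0.6 -5.2] w 0.0113 gf 59.279635548591614 q [-0.06  0.46  1.68 -0.    1.    0.19]
```

View pics/c6.png

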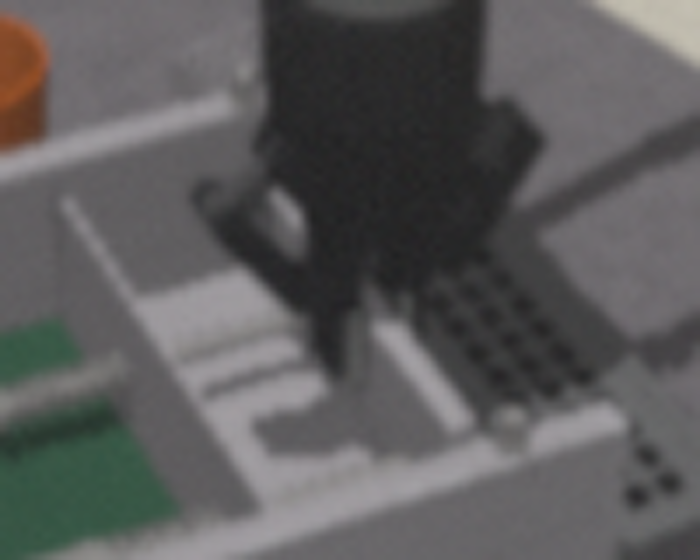

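View pics/c7.png

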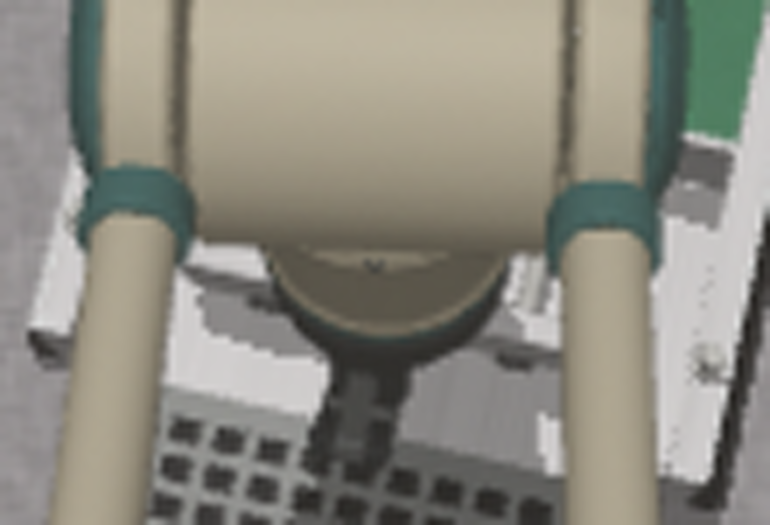

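The scene crop shows the left pin at about (512,428), the bar's left top end at about (458,422), and the flap still down. Top shows the right pin at (708,365). I check the bar against the pin along chassis x, using the bar's known rest position to cancel bias.

```bash
python3 - <<'E'
from h import *
from scipy.optimize import least_squares
C=Ro.from_euler('z',YAW).as_matrix()
def sol(f,u,v,y,z):
    d=dict(np.load('pics/'+f+'.npz'))
    P=C.T@(atz(d,u,v,z)-O); print(f,np.round(P*1e3,1),'expect y',y*1e3)
F=lambda x,y,s,u,v:(u+(x+.5)/s-.5,v+(y+.5)/s-.5)
sol('scene4',*F(358,368,5,200,140),.075,.092)
sol('scene4',*F(437,350,5,200,140),.107,.115)
sol('scene5',*F(458,422,7,215,150),.075,.092)
sol('scene5',*F(512,428,7,215,150),.107,.115)
sol('scene5',*F(243,85,7,215,150),-.107,.115)
sol('top5',*F(708,365,7,205,160),-.107,.115)
sol('top0',*full(690,405),-.107,.115)
sol('top0',*full(108,268),.107,.115)
sol('top0',*full(413,282),0,.092)
E
```

```text
scene4 [66.4 73.2 92. ] expect y 75.0
scene4 [ 39.9 100.2 115. ] expect y 107.0
scene5 [42.2 71.8 92. ] expect y 75.0
scene5 [ 40.2 104.2 115. ] expect y 107.0
scene5 [  38.9 -110.4  115. ] expect y -107.0
top5 [  36.9 -105.4  115. ] expect y -107.0
top0 [  36.5 -105.5  115. ] expect y -107.0
top0 [ 38.6 107.  115. ] expect y 107.0
top0 [61.8  0.5 92. ] expect y 0.0
```

>>> send_rows:
  steps: [-1,0,-0.14,0,0,-1,0,-0.14,0,0,-1,0,0,0,0,-1,0,0,0,0,-1,0,0,0,0,-1,0,0,0,0]

```text
clock: 11.25
position: [0.6046, 0.0323, 0.0584]
ee_rot: [0.002, 0.791, 0.612, 0.002]
contact_force: [7.0, -2.6, -4.9]
width: 0.0115
gripper_force: 59.2
```

```bash
python3 - <<'E'
from h import *
st()
d=save('scene','scene6')
b=cv2.imread('pics/scene6.png')[190:225,265:310]
cv2.imwrite('pics/c8.png',cv2.resize(b,None,fx=16,fy=16,interpolation=2))
E
```

```text
t 11.25 chassis mm [38.6  0.2 58.4] yaw err deg -0.03 F [ 7.4 -0.8 -4.9] w 0.0115 gf 59.233025908470154 q [-0.06  0.46  1.69 -0.    0.99  0.19]
```

View pics/c8.png

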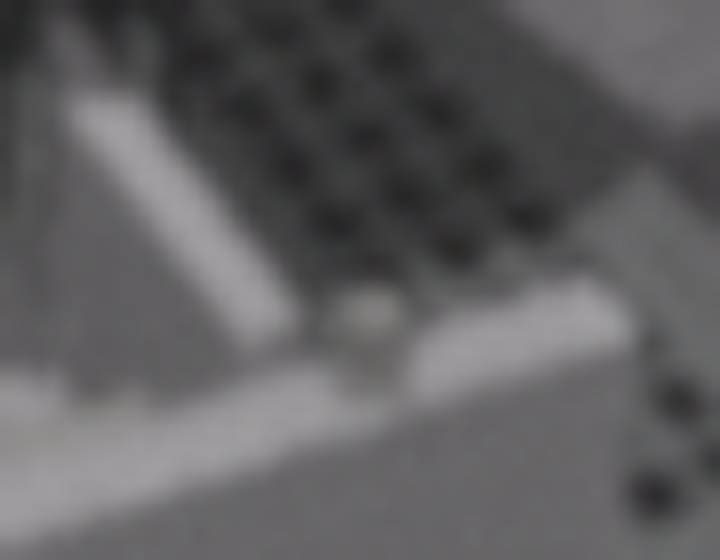

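```bash
python3 - <<'E'
from h import *
C=Ro.from_euler('z',YAW).as_matrix()
d=dict(np.load('pics/scene6.npz'))
F=lambda x,y,s,u,v:(u+(x+.5)/s-.5,v+(y+.5)/s-.5)
for p,z in(((270,338),.092),((368,342),.115),((370,395),.108),((368,297),.122)):
    print(np.round(1e3*(C.T@(atz(d,*F(*p,16,265,190),z)-O)),1))
E
```

```text
[40.5 75.8 92. ]
[ 40.9 104.6 115. ]
[ 42.1 108.  108. ]
[ 40.3 102.8 122. ]
```

The bar reads 40.5 mm and the pin about 40.7 mm in the same view, so they are in line to under a millimetre. The grip is steady, so I hand in.

```bash
python3 -c "
from rig import *
print(sign_off())"
```

```text
the job is handed in; nothing more can be done
None
```

The flap is folded fully down, and the lock bar is held steady in the gripper, in line with the marking pins to within about a millimetre by my measurements; the job is handed in.

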